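# Slide a specimen carrier under the stage clip

## Task

Load the specimen: with a fingertip, press down hard on the orange pad of its carrier and, keeping it pressed down, slide it along its bay so that its nose passes under the leaf-spring clip, until it is fully home against the end stop; then lift off. Do not pick the carrier up or touch the clips, and leave the grey-pad reference carrier, the objective, the oil bottle and the screwdriver where they are.

Things in the scene. Friction and masses are not known exactly. Their poses are not given: they have to be found in the camera images.
- stage: Black motorised scanning stage, 250 x 200 mm, fixed, with an aluminium two-bay insert. Origin on the bench under its centre; x runs along the bays from load end to end stops, y left, z up. Bays: 28 mm wide pockets centred at y = +27 and -27 mm, from a rear wall at x = -68 mm to the end stop at x = +60 mm. Motor boxes at far and right sides
- bed: The flat aluminium insert plate, 160 x 110 mm, fixed in the stage, that is the floor of both bays. Origin: centre of its top face (stage z = 40 mm), axes as the stage. It is slippery (friction about 0.15)
- home_left (a point): Point on the bed of the left bay (stage y = +27 mm) where the carrier's origin lies when its nose touches the end stop (stage x = 22 mm). Guide rails and rear wall stand 6 mm above the bed, the end stop 6.5 mm, the clip's block and foot beyond it (stage x 64 to 80 mm) 13 mm. All move with the stage
- home_right (a point): The same point in the right bay (stage y = -27 mm)
- carrier: Specimen carrier to load: dark blue metal plate of microscope-slide format, 76 mm long, 26 mm wide, 6 mm thick, rounded ends, small round window, orange finger pad near its tail, about 45 g, loose in one of the two bays. Origin: centre of its underside; x points to its nose, which faces the end stop. It starts 36 to 46 mm short of home
- pad (a point): Centre of the top of the carrier's round orange rubber finger pad: 24 mm across its foot, flat top 16 mm across with ribs, 2.5 mm proud of the plate, so 8.5 mm above the bed, 22 mm behind the carrier's origin. A fingertip drags the carrier by friction (about 1): passing the clip takes a steady press of 10 N or more, 15 N is ample; with less it skids. At the end stop it just skids on
- reference: The reference carrier, exactly like the other but with a grey pad, parked in the other bay, also short of its clip. Leave it alone
- clip_left_lip (a point): Free edge of the upturned lip of the left bay's clip, a bright spring-steel leaf 14 mm wide, screwed down beyond the end stop and reaching back over the bay. At rest this edge is at stage x = 31 mm, 9 mm above the bed; the lip slopes at 30 degrees down to the knee at x = 40 mm, 3 mm above the bed. A carrier wedging under it lifts the knee to 6 mm; the leaf then presses on it with 7 N
- clip_right_lip (a point): The same point on the right bay's clip (bay at stage y = -27 mm)
- clip_left (a joint): Lift angle of the left clip: 0 at rest on its stop, about 0.11 rad when it rides on top of a carrier
- clip_right (a joint): Lift angle of the right clip, likewise
- objective: Steel microscope objective standing on the bench to the left of the stage, 27 mm across, 46 mm high; origin centre of its underside
- oil_bottle: Small amber immersion-oil bottle with a black cap, 32 mm across, 70 mm high, to the left of the stage; origin centre of its underside
- screwdriver: Screwdriver, 150 mm long, lying on the bench to the right of the stage; origin under its middle
- joystick: White joystick console of the stage, 160 x 100 mm, 22 mm high with a black joystick up to 74 mm, fixed on the bench at the robot's right; origin centre of its underside

How it is judged:
On the way:
1. the carrier's nose is driven under its clip while a finger presses the carrier down firmly on the bed (contact force between the fingers and carrier above 5 N and contact force between carrier and bed above 13 N and x of carrier in the frame of stage between -0.002 and 0.0195 m and ((y of carrier in the frame of stage above 0.02 m and value of joint clip_left above 0.03 rad) or (y of carrier in the frame of stage below -0.02 m and value of joint clip_right above 0.03 rad))), for 0.1 s.
At the end, for the whole second after the job is handed in: The carrier lies flat in its bay (within 2 mm of the bed, 3 degrees), its nose within 2.5 mm of the end stop, with its clip riding on top of it (lift angle 0.06 to 0.2 rad), at rest; the reference carrier is within 6 mm of where it was parked (x of carrier in the frame of stage above 0.0195 m and z of carrier in the frame of stage between 0.0385 and 0.042 m and angle between carrier's own z axis and vertical below 0.05 rad and angle between the x axis of carrier and the x axis of stage, either way round below 0.06 rad and linear speed of carrier below 0.01 m/s and ((y of carrier in the frame of stage between 0.02 and 0.034 m and value of joint clip_left between 0.06 and 0.2 rad) or (y of carrier in the frame of stage between -0.034 and -0.02 m and value of joint clip_right between 0.06 and 0.2 rad)) and distance of reference from where it was at the start of the episode below 0.006 m); the robot touches nothing.
It fails at once if the carrier is lifted or tipped up (z of carrier in the frame of stage above 0.045 m or angle between carrier's own z axis and vertical above 0.2 rad).
It fails at once if a clip is touched by the robot (over 3 N) (contact force between any of the arm, the fingers and clip_left above 3 N or contact force between any of the arm, the fingers and clip_right above 3 N).
It fails at once if the reference carrier is shifted over 6 mm or lifted (distance of reference from where it was at the start of the episode above 0.006 m).
It fails at once if the objective, bottle or screwdriver is moved over 20 mm (distance of any of objective, oil_bottle, screwdriver from where it was at the start of the episode above 0.02 m).
It also fails if it takes over 38 s, if anything falls off the work surface, if the arm or the gripper's body presses on something with over 40 N, if the wrist force passes 120 N, or if a joint passes its speed limit or range.

## Robot

A 6-joint arm with a two-finger parallel gripper is mounted at the origin on the work surface. World frame = base frame: x ahead of the robot, y to its left, z up, the work surface at z = 0. Lengths are in m, angles in rad, forces in N, time in s.
With the tool pointing down it reaches from about 0.3 to 0.775 m from the base axis. Payload 14.6 kg.
Tool frame: the origin (TCP) lies midway between the tips of the shut fingers; the grasp point (between the pads) lies 19 mm behind it; z points along the fingers, y is the line along which they close (so a half turn about z gives the same grasp; the last joint's range is limited). The gripper opens to 94 mm and grips with 3 to 60 N. Pads are 16 mm wide; open, the fingers measure 119 mm over their backs; the gripper's body (75 mm by 177 mm) begins 78 mm behind the grasp point.
Start: joints at [-1.394, 0.3, 1.521, -0, 1.321, -0.067], TCP at [0.133, -0.534, 0.205] pointing down, gripper open.
Joint ranges: [-3.03, 3.03], [-0.79, 2.21], [0.23, 2.52], [-1.04, 4.18], [0, 3.07], [-2.55, 2.55]. Speed limits (rad/s): [2.22, 2.22, 2.57, 3.14, 3.14, 3.14].

## Interface

Orientations are given as a unit quaternion [w, x, y, z].
In Python, from cell import r, viewer gives the robot as it stands. The module is installed in compiled form; this text tells all that it offers.
- The arm moves only by the tool jog_arm, never from a script. Its arguments are lists of equal length, an entry for each row: "hand": the closure, from -1 (fully open) to 1 (shut); "offset": the shift along the tool's x, y, z in m, a list of three; "turn": the turn, a rotation vector about the tool's x, y, z in degrees, a list of three. In form: {"hand": [hand, ...], "offset": [[tx, ty, tz], ...], "turn": [[ax, ay, az], ...]}. A call has 1 to 10 rows; each row is the pose to reach, as a shift and turn from the pose commanded when the call began, along the tool's axes at that moment; what a row does not reach only later rows make up. A row lasts 1/8 s, in which the tool goes at most 62.5 mm and 10.7 degrees, less where a joint would pass 70% of its speed; a pose out of reach is approached as far as the arm can. A call with a gripper value outside its range is refused whole. The fingers move at their own pace and stop on an object; "force" is the grip in N (left out, the last holds). Time passes only in rows, so rows that repeat a pose let the fingers close. It gives the time, the measured TCP pose, the force, the opening and the grip force at its end, in the units of the state.
- r.sense(): the state, without advancing time (a new reading comes with each control period).
- viewer.get_image(name): name is "side" or "top"; returns (picture, depth): 480x640x3 uint8, red, green, blue; 480x640 float32, m along the optical axis (not along the pixel's ray), 0 where there is no reading.
- viewer.calibration(name): a dict with "K" (3x3 intrinsics, pixels), "position" and "rotation" of the camera in the world. Camera axes: x right, y down, z forward; pixel columns grow to the right and rows downward; lengths in m; the calibration is good to about 2 mm. A picture is of the moment at which its call begins. calibration takes no time and is no camera call.
- r.job_done(): hands the job in; it is judged then, once.
The state is a dict: "clock": time; "qpos": joint angles; "joint_velocities": joint speeds; "tau": joint torques, N m; "position": TCP position; "tool_rot": TCP orientation; "wrist_force": force on the tool from outside, world axes, zero at the start; "torque": the same for the moment, N m; "grip_width": finger opening in m; "grip_force": force on a finger pad.
Only numpy, scipy, OpenCV 4.12 (cv2) and the standard library are available. Lean on these libraries where they do the work, as an engineer would, in place of code of your own. Each camera call takes 0.05 s, during which the arm holds its last target. There are 200 camera calls.

## Working session

There is one attempt and no reset: what is moved stays moved. The work goes in short steps, Python scripts to look and compute and a tool call to move; the robot and the scene stay as the last step left them, time stands still between calls to the robot, and variables do not carry over. Pictures are saved under pics/ and viewed, at most 10 in all, crops included, and the job is handed in when it is done.

Besides the shell and the picture viewer there is one more tool, called after "Emit:" as name(argument=value, ...) on one line, values as JSON. jog_arm: Moves the arm, as the interface text tells. Its arguments: {"type":"object","properties":{"hand":{"type":"array"},"offset":{"type":"array"},"turn":{"type":"array"},"force":{"type":"number"}},"required":["hand","offset","turn"]}

```bash
mkdir -p pics
python3 - <<'E'
from cell import r, viewer
import cv2, numpy as np
for n in("side","top"):
    p,d=viewer.get_image(n); cv2.imwrite(f"pics/{n}0.png",p[:,:,::-1]); np.save(f"{n}0.npy",d)
    c=viewer.calibration(n); print(n,c)
s=r.sense(); print({k:np.round(v,3) for k,v in s.items()})
E
```

```text
side {'K': array([[537.19131669,   0.        , 321.05512711],
       [  0.        , 537.19131669, 244.60401039],
       [  0.        ,   0.        ,   1.        ]]), 'position': array([0.46187359, 0.64357572, 0.91953123]), 'rotation': array([ 0.01985007, -0.06731191,  0.92989763, -0.3610616 ])}
top {'K': array([[518.00899795,   0.        , 314.87916019],
       [  0.        , 518.00899795, 244.91065128],
       [  0.        ,   0.        ,   1.        ]]), 'position': array([ 0.43984033, -0.12882238,  1.37481852]), 'rotation': array([ 0.02583164, -0.70441011,  0.70874445, -0.02864298])}
{'clock': np.float64(0.1), 'qpos': array([-1.394,  0.3  ,  1.522,  0.   ,  1.321, -0.067]), 'joint_velocities': array([ 0.001,  0.   , -0.002,  0.001,  0.001, -0.001]), 'tau': array([ 1.0000e-03, -5.3264e+01, -3.5328e+01,  7.1000e-02,  2.3000e-02,
       -0.0000e+00]), 'position': array([ 0.133, -0.534,  0.205]), 'tool_rot': array([-0.001,  0.993,  0.122, -0.   ]), 'wrist_force': array([ 0.365, -0.05 , -0.246]), 'torque': array([-0.028,  0.045, -0.003]), 'grip_force': np.float64(0.0), 'grip_width': np.float64(0.094)}
```

View pics/top0.png

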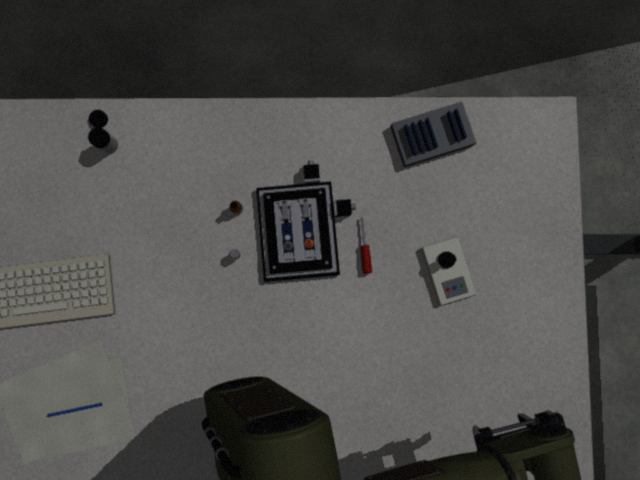

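View pics/side0.png

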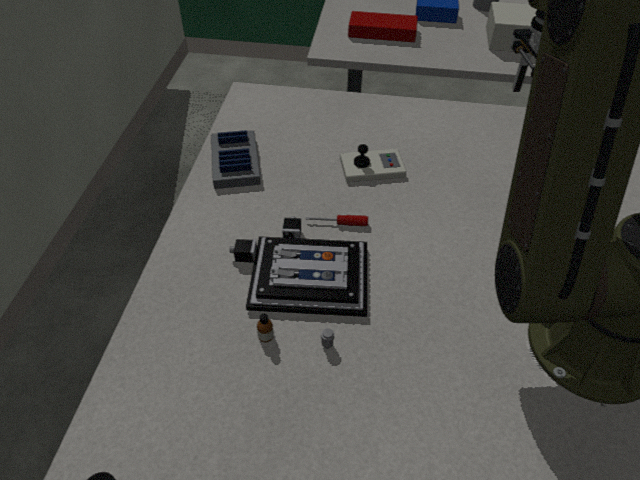

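The top view shows the stage at (297,230). The orange pad is in the right bay at (308,243), the grey one in the left at (288,245), and the clips are at the upper end. The side view agrees, with orange at (327,256).

```bash
cat > h.py <<'E'
from cell import r, viewer
import cv2, numpy as np
from scipy.spatial.transform import Rotation as R
def ray(n,uv):
    c=viewer.calibration(n); q=c["rotation"]
    d=R.from_quat(np.r_[q[1:],q[0]]).apply(np.linalg.inv(c["K"])@[uv[0],uv[1],1.])
    return np.array(c["position"]),d
def onz(n,uv,z):
    o,d=ray(n,uv); return o+d*(z-o[2])/d[2]
def two(a,b):
    (o,d),(p,e)=ray("top",a),ray("side",b)
    s=np.linalg.lstsq(np.c_[d,-e],p-o,rcond=None)[0]
    x,y=o+d*s[0],p+e*s[1]; return (x+y)/2,np.linalg.norm(x-y)
def orange(bgr,box):
    x0,y0,x1,y1=box; h=cv2.cvtColor(bgr[y0:y1,x0:x1],cv2.COLOR_BGR2HSV)
    m=cv2.inRange(h,(3,130,90),(20,255,255)); v,u=np.nonzero(m)
    return np.array([u.mean()+x0,v.mean()+y0]),len(u)
E
python3 - <<'E'
from h import *
T=cv2.imread("pics/top0.png");S=cv2.imread("pics/side0.png")
a,na=orange(T,(280,215,325,270)); b,nb=orange(S,(290,240,350,290))
print(a,na,b,nb,two(a,b),onz("top",a,.0485),onz("side",b,.0485))
# insert plate (bright) and stage outline (dark) in top view
g=cv2.cvtColor(T,cv2.COLOR_BGR2GRAY)
for nm,im,box in(("top",g,(240,170,350,290)),):
    x0,y0,x1,y1=box;c=im[y0:y1,x0:x1]
    m=(c<60).astype(np.uint8); m=cv2.morphologyEx(m,cv2.MORPH_OPEN,np.ones((3,3)))
    ct,_=cv2.findContours(m,0,1)
    for k in ct:
        if cv2.contourArea(k)>300: print("dark",cv2.minAreaRect(k),cv2.contourArea(k))
    m=np.zeros_like(c);m[18:,:]=0; 
    inner=c[20:105,25:85]; b2=(inner>110).astype(np.uint8); b2=cv2.morphologyEx(b2,cv2.MORPH_CLOSE,np.ones((9,9)))
    ct,_=cv2.findContours(b2,0,1)
    for k in ct:
        if cv2.contourArea(k)>100: 
            q=cv2.boxPoints(cv2.minAreaRect(k))+[x0+25,y0+20]
            w=[onz("top",p,.042)[:2] for p in q]; print("insert",np.round(q,1).tolist(),np.round(w,4).tolist())
cv2.imwrite("pics/z.png",np.vstack([cv2.resize(T[170:290,240:360],(560,560),interpolation=2)]))
d=np.load("top0.npy"); print(d[243,308], d[225,265:335:6])
cv2.imwrite("pics/zs.png",cv2.resize(S[225:320,235:375],(784,532),interpolation=2))
E
```

```text
[310.42857143 242.07142857] 14 [326.50909091 255.4       ] 55 (array([ 0.54890161, -0.12302169,  0.04036367]), np.float64(0.002763401853496603)) [ 0.54961443 -0.12303369  0.0485    ] [ 0.54672114 -0.11585143  0.0485    ]
dark ((99.5, 40.0), (28.0, 19.0), 90.0) 333.5
dark ((54.82232666015625, 62.51676559448242), (96.6087875366211, 80.73587799072266), 84.61068725585938) 6388.5
dark ((69.81299591064453, 9.590185165405273), (45.673789978027344, 21.259157180786133), 7.943472385406494) 366.5
1.3353064 [1.3487457 1.3479136 1.3391083 1.3396025 1.3362881 1.3391681 1.3354273
 1.3352501 1.3353602 1.3449608 1.3440527 1.3563288]
```

View pics/z.png

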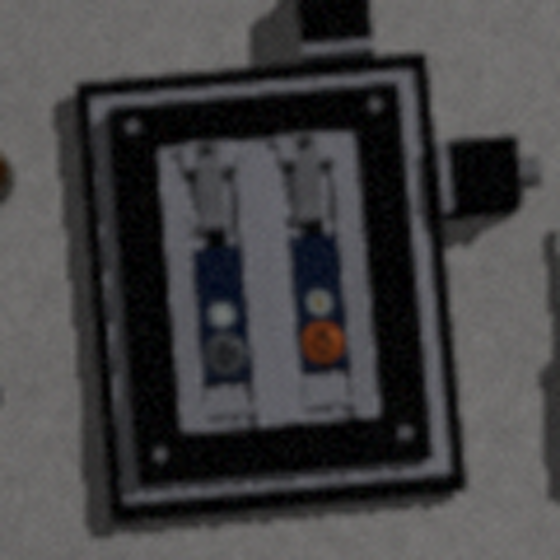

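The zoom shows the insert corners at about (157,146), (355,130), (382,417) and (182,434), and the orange pad at (323,342). The scale is 4.67, so the pad is at image (309.2,243.3). My mask was too strict for the dark picture.

```bash
sed -i 's/(3,130,90)/(3,130,50)/' h.py
python3 - <<'E'
from h import *
T=cv2.imread("pics/top0.png");S=cv2.imread("pics/side0.png")
a,na=orange(T,(295,225,325,260)); b,nb=orange(S,(310,240,345,275))
print(a,na,b,nb,two(a,b),onz("top",a,.0485),onz("side",b,.0485))
def quad(n,px,z):
    w=np.array([onz(n,p,z)[:2] for p in px]); TL,TR,BR,BL=w
    l=(TL+TR-BL-BR)/2; k=(TL+BL-TR-BR)/2; c=w.mean(0)
    print(n,"c",c,"len",np.linalg.norm(l),np.linalg.norm(k),"yaw",np.degrees(np.arctan2(l[1],l[0])),np.degrees(np.arctan2(-k[0],k[1])))
    return c,np.arctan2(l[1],l[0])
z=lambda L:(np.array(L,float)+.5)/4.6667-.5+[240,170]
c,y=quad("top",z([(157,146),(355,130),(382,417),(182,434)]),.042)
u=np.array([np.cos(y),np.sin(y)]);v=np.array([-u[1],u[0]])
p=onz("top",a,.0485)[:2]-c; print("pad in stage",p@u,p@v)
E
```

```text
[308.70149254 242.79104478] 67 [327.  255.5] 74 (array([ 0.54699678, -0.11858045,  0.04529016]), np.float64(0.0020945577104489336)) [ 0.54778614 -0.11858702  0.0485    ] [ 0.54563626 -0.11572572  0.0485    ]
top c [ 0.5820954  -0.08909267] len 0.1608321188431363 0.11062499162329822 yaw 4.9298249315790565 4.4279381646862435
pad in stage -0.036716953108617445 -0.02643685644356729
```

View pics/zs.png

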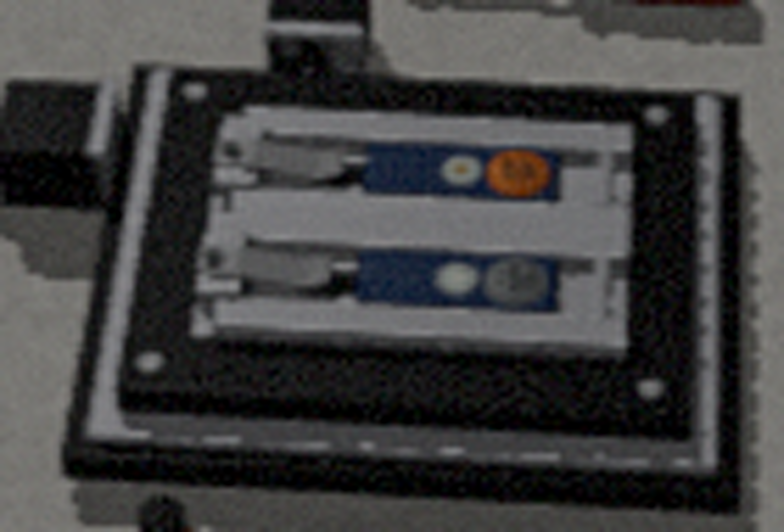

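Orange is in the right bay, with its pad at about stage (-37, -26.5) mm. That is consistent with 36–46 mm short of home, and the stage yaw is about 4.7°. The side view confirms the layout: orange pad at (517,172), clip at the left end.

```bash
cat >> h.py <<'E'
def togo(world,yaw):
    s=r.sense(); q=s["tool_rot"]; A=R.from_quat(np.r_[q[1:],q[0]])
    t=np.radians(yaw); X=[np.cos(t),np.sin(t),0]; Y=[np.sin(t),-np.cos(t),0]
    B=R.from_matrix(np.c_[X,Y,[0,0,-1]])
    print("offset mm",np.round(A.inv().apply(world-s["position"])*1e3,1),"turn",np.round((A.inv()*B).as_rotvec(degrees=True),2))
E
python3 -c "
from h import *
togo(np.array([.547,-.1172,.12]),4.7)"
```

```text
offset mm [ 502.5 -303.9   85.3] turn [-0.06  0.    9.27]
```

Emit:
jog_arm(hand=[1,1,1,1,1,1,1,1,1,1], offset=[[0.04,-0.025,0],[0.09,-0.055,0],[0.14,-0.085,0],[0.19,-0.115,0],[0.24,-0.145,0],[0.29,-0.176,0],[0.34,-0.206,0],[0.39,-0.236,0.01],[0.44,-0.266,0.03],[0.48,-0.29,0.04]], turn=[[0,0,1],[0,0,2],[0,0,3],[0,0,4],[0,0,5],[0,0,6],[0,0,7],[0,0,8],[0,0,9],[0,0,9.3]])

```text
clock: 1.35
position: [0.5294, -0.1344, 0.1642]
tool_rot: [-0.0, 0.999, 0.041, -0.001]
wrist_force: [0.9, -0.2, 0.0]
grip_width: 0.0008
grip_force: 0.0
```

```bash
python3 -c "
from h import *
togo(np.array([.547,-.1172,.07]),4.7); print(r.sense()['clock'],r.sense()['grip_width'])"
```

```text
offset mm [ 19.1 -15.7  94.2] turn [-0.04  0.08 -0.  ]
1.35 0.0007718452914544356
```

Emit:
jog_arm(hand=[1,1,1,1,1], offset=[[0.01,-0.008,0.03],[0.019,-0.0155,0.06],[0.019,-0.0155,0.085],[0.019,-0.0155,0.094],[0.019,-0.0155,0.094]], turn=[[0,0,0],[0,0,0],[0,0,0],[0,0,0],[0,0,0]])

```text
clock: 1.98
position: [0.5461, -0.1195, 0.0714]
tool_rot: [-0.0, 0.999, 0.041, -0.0]
wrist_force: [1.0, 0.5, 0.3]
grip_width: 0.0004
grip_force: 0.0
```

Run:
```python
from h import *
togo(np.array([.547,-.1172,.07]),4.7)
o=[]
for n,(x,y,w,h) in(("top",(230,165,120,120)),("side",(260,200,120,120))):
    p,d=viewer.get_image(n); p=p[:,:,::-1].copy(); cv2.imwrite(f"pics/{n}1.png",p)
    o.append(cv2.resize(cv2.convertScaleAbs(p[y:y+h,x:x+w],alpha=1.5),(400,400),interpolation=2))
cv2.imwrite("pics/z1.png",np.hstack(o))
s=r.sense();print(s["position"],s["wrist_force"])
c=viewer.calibration("side");q=c["rotation"];A=R.from_quat(np.r_[q[1:],q[0]])
v=c["K"]@A.inv().apply(s["position"]-c["position"]);print("tip in side px",v[:2]/v[2],((v[:2]/v[2])-[260,200])*400/120+[400,0])
```

```text
offset mm [ 1.1 -2.2  1.4] turn [-0.01  0.03 -0.04]
[ 0.5466405  -0.11970678  0.07246825] [1.01619675 0.07208845 0.42188007]
tip in side px [327.00317397 246.6319073 ] [623.34391324 155.43969099]
```

View pics/z1.png

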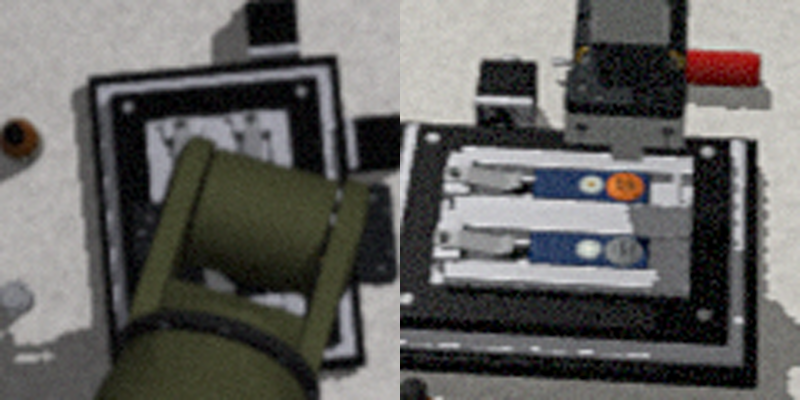

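The side crop shows the fingertip bottom at (628,155), straight above the orange pad at (626,185). I'll descend in small steps.

Emit:
jog_arm(hand=[1,1,1,1], offset=[[0.001,-0.002,0.008],[0.001,-0.002,0.016],[0.001,-0.002,0.02],[0.001,-0.002,0.02]], turn=[[0,0,0],[0,0,0],[0,0,0],[0,0,0]])

```text
clock: 2.58
position: [0.5469, -0.1173, 0.0511]
tool_rot: [-0.0, 0.999, 0.041, -0.0]
wrist_force: [-1.8, 0.5, -0.1]
grip_width: 0.0001
grip_force: 0.0
```

Emit:
jog_arm(hand=[1,1,1], offset=[[0,0,0.001],[0,0,0.002],[0,0,0.002]], turn=[[0,0,0],[0,0,0],[0,0,0]])

```text
clock: 2.95
position: [0.5471, -0.1174, 0.0495]
tool_rot: [0.0, 0.999, 0.041, -0.0]
wrist_force: [-0.3, -0.3, 0.7]
grip_width: 0.0005
grip_force: 0.0
```

Emit:
jog_arm(hand=[1,1,1], offset=[[0,0,0.0005],[0,0,0.001],[0,0,0.001]], turn=[[0,0,0],[0,0,0],[0,0,0]])

```text
clock: 3.32
position: [0.5472, -0.1174, 0.0488]
tool_rot: [0.0, 0.999, 0.041, 0.0]
wrist_force: [-1.3, 0.0, 4.6]
grip_width: 0.0004
grip_force: 2.3
```

Emit:
jog_arm(hand=[1,1], offset=[[0,0,0.0005],[0,0,0.0005]], turn=[[0,0,0],[0,0,0]])

```text
clock: 3.58
position: [0.5474, -0.1175, 0.0488]
tool_rot: [0.0, 0.999, 0.041, 0.0]
wrist_force: [-2.7, 0.6, 10.1]
grip_width: 0.0004
grip_force: 4.9
```

Emit:
jog_arm(hand=[1,1,1], offset=[[0,0,0.0006],[0.001,0,0.0006],[0.003,0,0.0006]], turn=[[0,0,0],[0,0,0],[0,0,0]])

```text
clock: 3.95
position: [0.5506, -0.1174, 0.0487]
tool_rot: [0.0, 0.999, 0.041, 0.001]
wrist_force: [-5.5, -0.1, 15.3]
grip_width: 0.0006
grip_force: 7.4
```

Emit:
jog_arm(hand=[1,1,1,1], offset=[[0.002,0,0],[0.004,0,0],[0.006,0,0],[0.008,0,0]], turn=[[0,0,0],[0,0,0],[0,0,0],[0,0,0]])

```text
clock: 4.45
position: [0.5586, -0.1168, 0.0487]
tool_rot: [0.0, 0.999, 0.041, 0.001]
wrist_force: [-4.3, -0.4, 14.9]
grip_width: 0.0008
grip_force: 7.3
```

Emit:
jog_arm(hand=[1,1,1,1,1], offset=[[0.002,0,0.0002],[0.004,0,0.0002],[0.006,0,0.0002],[0.008,0,0.0002],[0.01,0,0.0002]], turn=[[0,0,0],[0,0,0],[0,0,0],[0,0,0],[0,0,0]])

```text
clock: 5.08
position: [0.5677, -0.1161, 0.0487]
tool_rot: [0.0, 0.999, 0.041, -0.0]
wrist_force: [-10.2, -1.3, 19.2]
grip_width: 0.0009
grip_force: 9.7
```

Run:
```python
from h import *
p,d=viewer.get_image("side"); p=p[:,:,::-1].copy(); cv2.imwrite("pics/side2.png",p)
cv2.imwrite("pics/z2.png",cv2.resize(cv2.convertScaleAbs(p[215:305,250:370],alpha=1.6),(720,540),interpolation=2))
s=r.sense();print(s["position"],s["wrist_force"])
```

```text
[ 0.56805529 -0.1160852   0.04865354] [-8.98208344 -0.08887732 18.4346623 ]
```

View pics/z2.png

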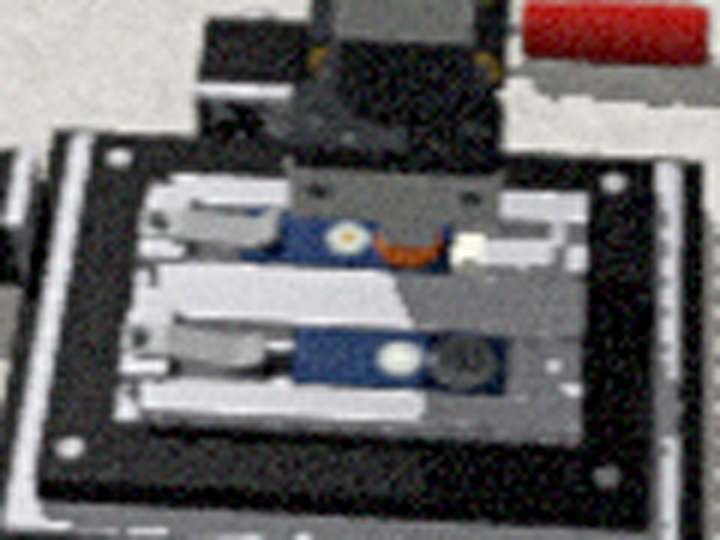

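The carrier has followed by about 20 mm: its pad is under the finger at (410,245) and its nose is entering under the clip at (260,240). I'll continue.

Emit:
jog_arm(hand=[1,1,1,1,1], offset=[[0.002,0,0],[0.004,0,0],[0.006,0,0],[0.008,0,0],[0.01,0,0]], turn=[[0,0,0],[0,0,0],[0,0,0],[0,0,0],[0,0,0]])

```text
clock: 5.75
position: [0.5779, -0.1153, 0.0486]
tool_rot: [0.0, 0.999, 0.041, -0.0]
wrist_force: [-11.2, -1.0, 19.0]
grip_width: 0.0003
grip_force: 9.8
```

Emit:
jog_arm(hand=[1,1,1], offset=[[0.002,0,0],[0.004,0,0],[0.006,0,0]], turn=[[0,0,0],[0,0,0],[0,0,0]])

```text
clock: 6.12
position: [0.5838, -0.1148, 0.0486]
tool_rot: [0.0, 0.999, 0.041, -0.0]
wrist_force: [-11.0, -0.8, 20.0]
grip_width: 0.0005
grip_force: 9.6
```

Emit:
jog_arm(hand=[1,1], offset=[[0.001,0,0],[0.002,0,0]], turn=[[0,0,0],[0,0,0]])

```text
clock: 6.38
position: [0.5844, -0.1147, 0.0486]
tool_rot: [0.0, 0.999, 0.041, -0.002]
wrist_force: [-24.6, -1.4, 28.9]
grip_width: 0.0001
grip_force: 14.2
```

The along-bay force jumped at 37 mm of travel, so the nose is against the stop. I'll relax the push slightly and lift off.

Emit:
jog_arm(hand=[1,1,1,1,1,1,1], offset=[[-0.0008,0,0],[-0.0008,0,-0.002],[-0.0008,0,-0.01],[-0.0008,0,-0.03],[-0.03,0,-0.07],[-0.08,0,-0.12],[-0.14,0,-0.15]], turn=[[0,0,0],[0,0,0],[0,0,0],[0,0,0],[0,0,0],[0,0,0],[0,0,0]])

```text
clock: 7.25
position: [0.4565, -0.1247, 0.1931]
tool_rot: [0.0, 0.999, 0.041, 0.001]
wrist_force: [-0.2, -0.7, 0.4]
grip_width: 0.0003
grip_force: 0.0
```

Run:
```python
from h import *
p,d=viewer.get_image("side"); p=p[:,:,::-1].copy(); cv2.imwrite("pics/side3.png",p)
cv2.imwrite("pics/z3.png",cv2.resize(cv2.convertScaleAbs(p[215:305,250:370],alpha=1.6),(720,540),interpolation=2))
a,n=orange(p,(290,235,345,275)); S=cv2.imread("pics/side0.png"); b,m=orange(S,(310,240,345,275))
v=onz("side",a,.0485)-onz("side",b,.0485); print(a,n,v,np.linalg.norm(v))
s=r.sense();print(s["clock"],s["position"],s["wrist_force"])
```

```text
[309.98630137 254.47945205] 73 [0.03671195 0.00259514 0.        ] 0.03680355808354745
7.3 [ 0.45286245 -0.12504069  0.19661144] [ 2.1417943  -0.64372922  6.2864759 ]
```

View pics/z3.png

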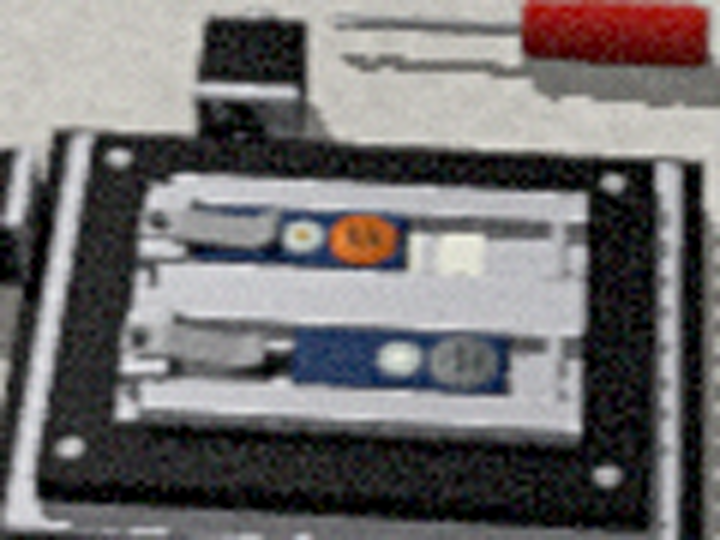

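The carrier sits with its nose under the clip by the end block at (195,240), and its pad is at (363,240). It moved 36.8 mm, so the pad is within 1 mm of the home position, which matches the force jump. The reference carrier has not moved.

```bash
python3 -c "
from cell import r
print(r.job_done())"
```

```text
the job is handed in; nothing more can be done
None
```

The orange-pad carrier slid 37 mm under the right-hand clip to its end stop with about 15–20 N of press, the finger is clear and the reference carrier is unmoved; the job is handed in, but the verdict was not shown.

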